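Start up the bench supply with the push-button stations

TASK

Start up the bench supply: with the fingertips, gently press the yellow button, then the red one, then the blue one, in that order, each fully in so that it stays down. Leave the black stop button out, and do not pick up, tip or push away the button boxes or the other things on the bench. Finish with the hand clear of everything.

Things in the scene. Friction and masses are not known exactly. Their poses are not given: they have to be found in the camera images.
- yellow_top (a point): centre of the top face of the yellow round mushroom button (control power, first), 42 mm in diameter, flat in the middle, facing straight up; its top is 75 mm above the bench when out and 65 mm when fully in. The point moves with the button. It stands in the middle of its station
- yellow_button (a joint): how far the yellow button is pushed in, m: 0 fully out, 0.010 fully in against its stop. It moves straight down at a push of about 3 N, the same all the way, and stays where it is left (it does not spring back). Its stop is soft: the whole switch sits in a rubber collar that gives another 4 mm at about 5 N per mm, and comes back up
- yellow_station: loose light-grey push-button box with the yellow button on top, 72 x 72 mm, 51 mm high, about 0.45 kg, standing on four rubber feet on the bench; origin at the centre of its underside, z up, x and y along its sides
- red_top (a point): centre of the top face of the red round mushroom button (second), 42 mm in diameter, flat in the middle, facing straight up; its top is 75 mm above the bench when out and 65 mm when fully in. The point moves with the button. It stands in the middle of its station
- red_button (a joint): how far the red button is pushed in, m: 0 fully out, 0.010 fully in against its stop. It moves straight down at a push of about 3 N, the same all the way, and stays where it is left (it does not spring back). Its stop is soft: the whole switch sits in a rubber collar that gives another 4 mm at about 5 N per mm, and comes back up
- red_station: loose light-grey push-button box with the red button on top, 72 x 72 mm, 51 mm high, about 0.45 kg, standing on four rubber feet on the bench; origin at the centre of its underside, z up, x and y along its sides
- blue_top (a point): centre of the top face of the blue round mushroom button (third), 42 mm in diameter, flat in the middle, facing straight up; its top is 75 mm above the bench when out and 65 mm when fully in. The point moves with the button. It stands in the middle of its station
- blue_button (a joint): how far the blue button is pushed in, m: 0 fully out, 0.010 fully in against its stop. It moves straight down at a push of about 3 N, the same all the way, and stays where it is left (it does not spring back). Its stop is soft: the whole switch sits in a rubber collar that gives another 4 mm at about 5 N per mm, and comes back up
- blue_station: loose light-grey push-button box with the blue button on top, 72 x 72 mm, 51 mm high, about 0.45 kg, standing on four rubber feet on the bench; origin at the centre of its underside, z up, x and y along its sides
- black_top (a point): centre of the top face of the black round mushroom button (stop button, to be left out), 42 mm in diameter, flat in the middle, facing straight up; its top is 75 mm above the bench when out and 65 mm when fully in. The point moves with the button. It stands in the middle of its station
- black_button (a joint): how far the black button is pushed in, m: 0 fully out, 0.010 fully in against its stop. It moves straight down at a push of about 3 N, the same all the way, and stays where it is left (it does not spring back). Its stop is soft: the whole switch sits in a rubber collar that gives another 4 mm at about 5 N per mm, and comes back up
- black_station: loose light-grey push-button box with the black button on top, 72 x 72 mm, 51 mm high, about 0.45 kg, standing on four rubber feet on the bench; origin at the centre of its underside, z up, x and y along its sides
- screwdriver: screwdriver with an orange handle lying on the bench beyond the stations, about 200 mm long, 26 mm high; origin under its middle, x along it. Leave alone
- capacitor: bare aluminium capacitor can standing on the bench beyond the stations, 36 mm in diameter, 62 mm tall; origin at the centre of its underside. Leave alone
- multimeter: yellow handheld multimeter lying on its back beyond the stations, 150 x 75 mm, 40 mm high with its dial; origin at the centre of its underside, x along it. Leave alone

How it is judged:
By the outcome, as a careful person would: the job done as asked, in the order asked, and still so for the second after the job is handed in, with the robot touching nothing.
It also fails if it takes over 42 s, if anything falls off the work surface, if the arm or the gripper's body presses on something with over 40 N, if the wrist force passes 120 N, or if a joint passes its speed limit or range.

ROBOT

A 6-joint arm with a two-finger parallel gripper is mounted at the origin on the work surface. World frame = base frame: x ahead of the robot, y to its left, z up, the work surface at z = 0. Lengths are in m, angles in degrees, forces in N, time in s.
With the tool pointing down it reaches from about 0.4 to 0.825 m from the base axis. Payload 7 kg.
Tool frame: the origin (TCP) lies at the very end of the fingers, on their centre line; the grasp point (between the pads) lies 19 mm behind it; z points along the fingers, y is the line along which they close (so a half turn about z gives the same grasp; the last joint's range is limited). The gripper opens to 88 mm and grips with 3 to 60 N. Pads are 19 mm wide; open, the fingers measure 130 mm over their backs; the gripper's body (78 mm by 193 mm) begins 47 mm behind the grasp point.
Start: joints at [-50.93, 20.546, 0.682, 0, -70.136, -16.507], TCP at [0.259, -0.623, 0.227] pointing down, gripper open.
Joint ranges: [-176.03, 176.03], [-82.01, 121.73], [-58.28, 71.71], [-173.87, 95.51], [-174.79, -0.11], [-173.66, 173.66]. Speed limits (degrees/s): [136.94, 136.94, 172.46, 180, 180, 180].

INTERFACE

Orientations are given as [roll, pitch, yaw] about the fixed x, y, z axes, in that order (R = Rz(yaw) Ry(pitch) Rx(roll)).
In Python, from plant import get_state, capture, close_job, regions_of gives the robot as it stands.
- The arm moves only by the tool jog_arm, never from a script. Its argument "moves" is a list of rows, each a list of 3 entries, a list of its own where there are three numbers: the shift along the tool's x, y, z in cm, then the turn about the tool's z in degrees, then the finger opening in cm, from 0 to 8.76. A call has 1 to 12 rows; each row shifts and turns the commanded pose from where the row before left it, along the tool's axes as they then stand; what a row does not reach is not made up. A row lasts 1/8 s, in which the tool goes at most 62.5 mm and 10.7 degrees, less where a joint would pass 70% of its speed; a pose out of reach is approached as far as the arm can. A call is refused whole if a number of a shift passes 6.25 or a number of a turn 10.7, either way. A call with a gripper value outside its range is refused whole. The fingers move at their own pace and stop on an object; "newtons" is the grip in N (left out, the last holds). Time passes only in rows, so rows that do not move let the fingers close. It gives the time, the measured TCP pose, the force, the opening and the grip force at its end, in the units of the state.
- get_state(): the state, without advancing time (a new reading comes with each control period).
- capture(name): name is "scene" or "top"; returns a dict with "pixels" (480x640x3 uint8, blue, green, red), "mtx" (3x3 intrinsics, pixels), "k1" (the pictures are not rectified: a ray, as slopes to the right and down, at radius r is drawn at 1 + k1 r^2 times it, then the intrinsics apply), "world_from_camera" (4x4, takes a point from camera to world coordinates). Camera axes: x right, y down, z forward; pixel columns grow to the right and rows downward; lengths in m; the calibration is good to about 2 mm. A picture is of the moment at which its call begins. There is no depth.
- close_job(): hands the job in; it is judged then, once.
Trained networks look in a picture, given as the dict that the camera call returned (one of the last four; its "shot" number tells which), for a name from the list of things; names that differ only in an ending like _2 or _b are one class to them, and where a whole thing is asked for, a point or a joint stands for the part that bears it (a point fixed in the world has none). Each returns a list of dicts, best first, with "confidence" (0 to 1); they miss things now and then, are a little off and sometimes report something else, mostly with a low value. They report only what shows in the picture. A call takes as long as a camera call.
- regions_of(picture, thing): "pixels" (480x640 bool, what is visible of it) and "pixel" ([column, row] in pixels, amid what is visible of it).
The state is a dict: "time_s": time; "joints": joint angles; "qd": joint speeds; "joint_torque": joint torques, N m; "tcp_pos": TCP position; "eef_rot": TCP orientation; "contact_force": force on the tool from outside, world axes, zero at the start; "moment": the same for the moment, N m; "gripper_width": finger opening in m; "gripper_force": force on a finger pad.
Only numpy, scipy, OpenCV 4.12 (cv2) and the standard library are available. Lean on these libraries where they do the work, as an engineer would, in place of code of your own. Each camera call takes 0.05 s, during which the arm holds its last target. There are 200 camera calls.

## Working session

There is one attempt and no reset: what is moved stays moved. The work goes in short steps, Python scripts to look and compute and a tool call to move; the robot and the scene stay as the last step left them, time stands still between calls to the robot, and variables do not carry over. Pictures are saved under pics/ and viewed, at most 10 in all, crops included, and the job is handed in when it is done.

Besides the shell and the picture viewer there is one more tool, called after "Call:" as name(argument=value, ...), one argument or row to a line, values as JSON. jog_arm: Moves the arm, as the interface text tells. Its arguments: {"type":"object","properties":{"moves":{"type":"array"},"newtons":{"type":"number"}},"required":["moves"]}

```bash
mkdir -p pics; cat > h.py <<'E'
import numpy as np, cv2
from plant import get_state, capture, close_job, regions_of
def world(pic,px,z):
    K=np.array(pic["mtx"]);T=np.array(pic["world_from_camera"])
    s=cv2.undistortPoints(np.array([[px]],float),K,np.array([pic["k1"],0,0,0,0.]))[0,0]
    d=T[:3,:3]@[s[0],s[1],1]; o=T[:3,3]
    return o+d*(z-o[2])/d[2]
E
python3 - <<'E'
from h import *
s=get_state();print({k:s[k] for k in("time_s","tcp_pos","eef_rot","contact_force","gripper_width")})
for n in("top","scene"):
    p=capture(n);cv2.imwrite(f"pics/{n}1.png",p["pixels"]);print(n,np.round(p["world_from_camera"],3)[:3,3])
    for c in("yellow","red","blue","black"):
        for r in regions_of(p,c+"_top")[:2]: 
            print(c,round(r["confidence"],2),np.round(r["pixel"]),r["pixels"].sum(),np.round(world(p,r["pixel"],.073),4))
E
```

```text
{'time_s': 0.0, 'tcp_pos': array([ 0.25876629, -0.62287142,  0.22559554]), 'eef_rot': array([ 1.79900219e+02, -9.90031660e-03, -1.57443937e+02]), 'contact_force': array([ 0.04399494,  0.12427903, -0.7437586 ]), 'gripper_width': 0.08723697105565226}
top [0.476 0.024 0.998]
yellow 0.59 [375. 308.] 335 [ 0.4506 -0.096   0.073 ]
red 0.8 [165. 299.] 316 [0.4787 0.3303 0.073 ]
blue 0.84 [465. 272.] 317 [ 0.5173 -0.2862  0.073 ]
blue 0.25 [164. 298.] 277 [0.4819 0.3317 0.073 ]
black 0.62 [284. 262.] 340 [0.549  0.0882 0.073 ]
black 0.6 [375. 307.] 316 [ 0.4524 -0.0959  0.073 ]
scene [1.086 0.346 0.827]
yellow 0.54 [322. 174.] 248 [ 0.4626 -0.1027  0.073 ]
red 0.9 [521. 288.] 388 [0.4928 0.3285 0.073 ]
red 0.67 [236. 170.] 1437 [ 0.5495 -0.2519  0.073 ]
blue 0.8 [234. 160.] 276 [ 0.5294 -0.2741  0.073 ]
black 0.87 [382. 248.] 411 [0.5536 0.0893 0.073 ]
```

View pics/top1.png

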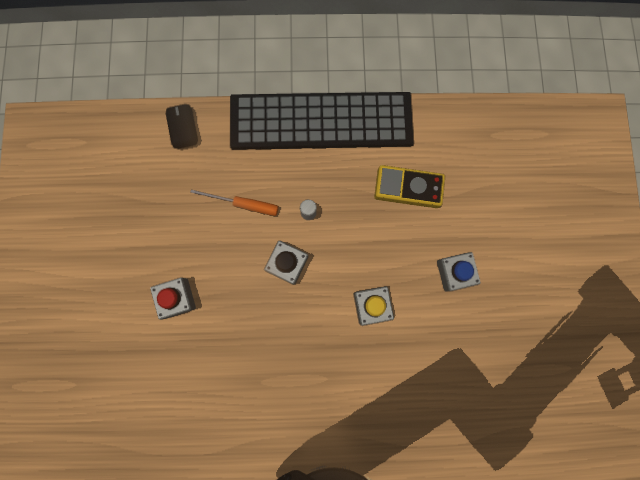

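View pics/scene1.png

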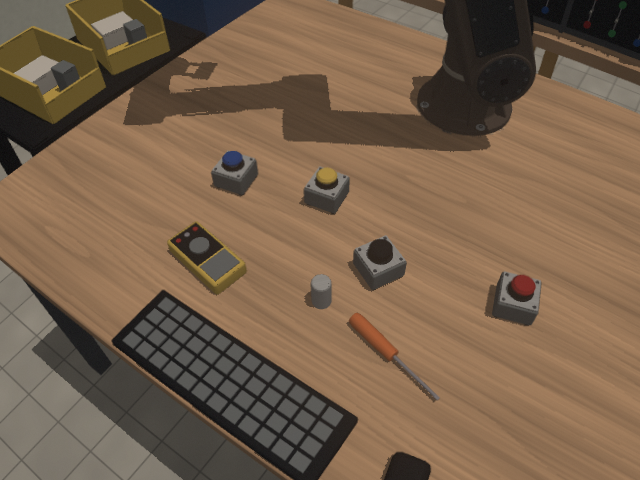

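The top view shows red at (168,299), black (286,262), yellow (375,306) and blue (463,271). In the scene view they are red (522,287), black (380,250), yellow (327,177) and blue (233,160). The network centres are a few pixels off, so I'll refine them by colour.

```bash
cat >> h.py <<'E'
SEED={"top":dict(yellow=(375,306),red=(168,299),blue=(463,271),black=(286,262)),"scene":dict(yellow=(327,177),red=(522,287),blue=(233,160),black=(380,250))}
def blobs(n):
    p=capture(n);hsv=cv2.cvtColor(p["pixels"],cv2.COLOR_BGR2HSV).astype(int);out={}
    for c,(u,v) in SEED[n].items():
        h,s,V=np.moveaxis(hsv,2,0)
        m={"yellow":(abs(h-25)<8)&(s>150)&(V>60),"red":((h<6)|(h>172))&(s>150),"blue":(abs(h-115)<12)&(s>120),"black":V<60}[c]
        w=np.zeros_like(m);w[v-17:v+18,u-17:u+18]=1
        k,l,st,ce=cv2.connectedComponentsWithStats((m&w).astype(np.uint8))
        i=1+np.argmax(st[1:,4]); out[c]=(ce[i],st[i])
    return p,out
E
python3 - <<'E'
from h import *
ims=[]
for n in("top","scene"):
    p,o=blobs(n)
    for c,(ce,st) in o.items():
        print(n,c,np.round(ce,1),st,[np.round(world(p,ce,z)[:2],4) for z in(.066,.072)])
        u,v=SEED[n][c];ims.append(cv2.resize(p["pixels"][v-25:v+25,u-25:u+25],(200,200),interpolation=0))
cv2.imwrite("pics/crops.png",np.vstack([np.hstack(ims[:4]),np.hstack(ims[4:])]))
E
```

```text
top yellow [375.1 305.5] [365 296  21  20 331] [array([ 0.455 , -0.0969]), array([ 0.4551, -0.0961])]
top red [166.8 298. ] [157 288  20  21 318] [array([0.4813, 0.3294]), array([0.4812, 0.3274])]
top blue [463.7 270.4] [455 262  19  19 278] [array([ 0.5218, -0.2864]), array([ 0.5215, -0.2844])]
top black [287. 261.] [277 252  20  20 297] [array([0.5512, 0.082 ]), array([0.5508, 0.0816])]
scene yellow [326.9 174.4] [318 168  19  14 165] [array([ 0.4513, -0.0991]), array([ 0.4563, -0.0956])]
scene red [523. 285.] [512 275  23  21 359] [array([0.48  , 0.3285]), array([0.4847, 0.3286])]
scene blue [232.2 157. ] [224 151  17  13 166] [array([ 0.5186, -0.2894]), array([ 0.5231, -0.2844])]
scene black [380.  251.6] [367 239  26  25 499] [array([0.5571, 0.0881]), array([0.5612, 0.0901])]
```

View pics/crops.png

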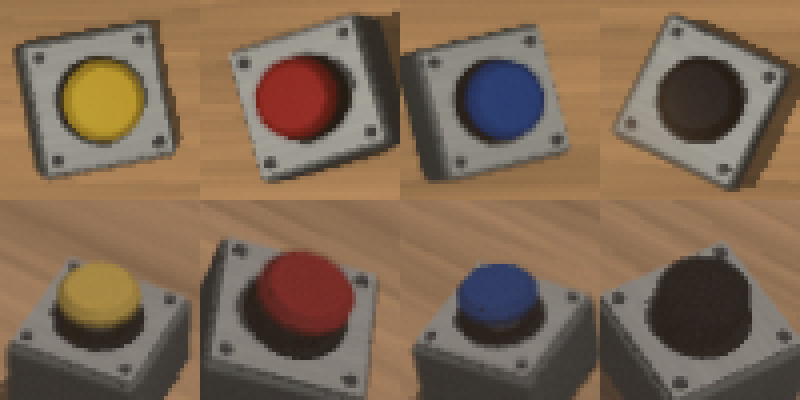

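The colour centres agree between the two views to about 2 mm: yellow (.4555,-.096), red (.482,.328), blue (.522,-.285). I'll close the fingers and move above yellow.

Call:
jog_arm(
  moves=[
    [[-3.2, 3.43, 0], 0, 0],
    [[-3.2, 3.43, 0], 0, 0],
    [[-3.2, 3.43, 0], 0, 0],
    [[-3.2, 3.43, 0], 0, 0],
    [[-3.2, 3.43, 0], 0, 0],
    [[-3.2, 3.43, 0], 0, 0],
    [[-3.2, 3.43, 0], 0, 0],
    [[-3.2, 3.43, 0], 0, 0],
    [[-3.2, 3.43, 0], 0, 0],
    [[-3.2, 3.43, 0], 0, 0],
    [[-3.2, 3.43, 0], 0, 0],
    [[-3.2, 3.43, 0], 0, 0],
  ],
  newtons=5,
)

```text
time_s: 2.1
tcp_pos: [0.456, -0.0943, 0.227]
eef_rot: [-180.0, 0.1, -157.4]
contact_force: [0.4, -0.2, 0.4]
gripper_width: 0.0003
gripper_force: 0.0
```

Call:
jog_arm(
  moves=[
    [[0, 0, 3], 0, 0],
    [[0, 0, 3], 0, 0],
    [[0, 0, 3], 0, 0],
    [[0, 0, 2], 0, 0],
    [[0, 0, 1], 0, 0],
    [[0, 0, 0], 0, 0],
    [[0, 0, 0], 0, 0],
  ],
)

```text
time_s: 2.98
tcp_pos: [0.4563, -0.0958, 0.1074]
eef_rot: [-180.0, 0.1, -157.4]
contact_force: [-0.1, 0.6, 0.3]
gripper_width: 0.0006
gripper_force: 0.0
```

```bash
cat > off.py <<'E'
from h import *
import sys
s=get_state();y=np.radians(s["eef_rot"][2]);d=np.array(eval(sys.argv[1]))-s["tcp_pos"][:2]
print(s["time_s"],np.round(s["tcp_pos"],4),np.round(s["eef_rot"],1),np.round(s["contact_force"],2),round(s["gripper_width"],4))
print("tool x,y cm",np.round(100*np.array([np.cos(y)*d[0]+np.sin(y)*d[1],np.sin(y)*d[0]-np.cos(y)*d[1]]),2))
E
python3 off.py "(.4555,-.096)"
python3 -c "
from h import *
p=capture('scene');cv2.imwrite('pics/y.png',cv2.resize(p['pixels'][60:260,200:460],(780,600)))"
```

```text
2.975 [ 0.4563 -0.0958  0.1074] [-1.800e+02  1.000e-01 -1.574e+02] [-0.1   0.62  0.34] 0.0006
tool x,y cm [0.08 0.02]
```

View pics/y.png

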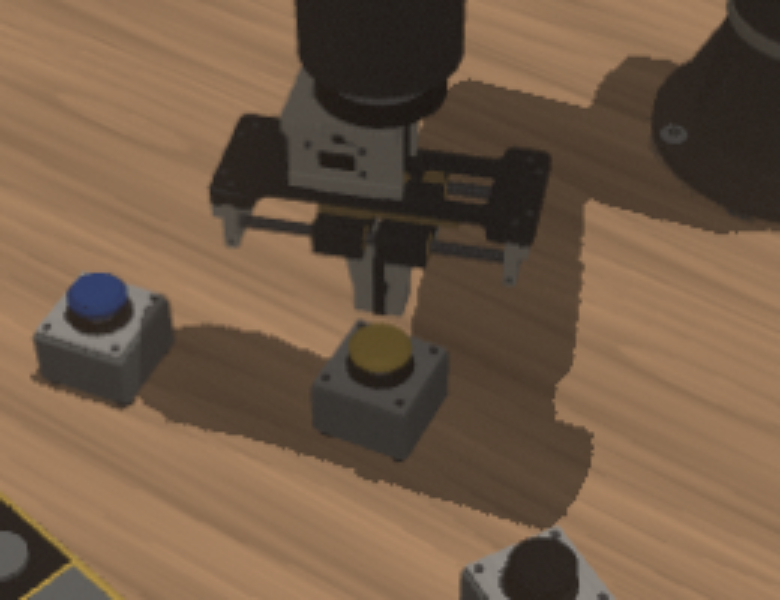

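The closed fingers sit centred over the yellow button, which is at about (380,348) in the crop. Pressing down in small steps.

Call:
jog_arm(
  moves=[
    [[0.08, 0, 1.2], 0, 0],
    [[0, 0, 1.0], 0, 0],
    [[0, 0, 0.6], 0, 0],
    [[0, 0, 0.2], 0, 0],
    [[0, 0, 0.2], 0, 0],
    [[0, 0, 0.2], 0, 0],
    [[0, 0, 0.2], 0, 0],
    [[0, 0, 0.2], 0, 0],
    [[0, 0, 0], 0, 0],
  ],
)

```text
time_s: 4.15
tcp_pos: [0.4551, -0.0962, 0.0686]
eef_rot: [-180.0, 0.0, -157.4]
contact_force: [-0.4, 0.7, 1.4]
gripper_width: 0.0007
gripper_force: 1.1
```

Call:
jog_arm(
  moves=[
    [[0, 0, 0.15], 0, 0],
    [[0, 0, 0.1], 0, 0],
    [[0, 0, 0], 0, 0],
  ],
)

```text
time_s: 4.53
tcp_pos: [0.4551, -0.0962, 0.066]
eef_rot: [-180.0, 0.0, -157.4]
contact_force: [0.2, 0.2, 2.0]
gripper_width: 0.0008
gripper_force: 1.2
```

Call:
jog_arm(
  moves=[
    [[0, 0, 0.1], 0, 0],
    [[0, 0, 0.1], 0, 0],
    [[0, 0, 0], 0, 0],
  ],
)

```text
time_s: 4.9
tcp_pos: [0.4551, -0.0962, 0.0641]
eef_rot: [-180.0, 0.0, -157.4]
contact_force: [0.3, 0.6, 5.3]
gripper_width: 0.0005
gripper_force: 2.2
```

Call:
jog_arm(
  moves=[
    [[0, 0, 0.1], 0, 0],
    [[0, 0, 0], 0, 0],
  ],
)

```text
time_s: 5.15
tcp_pos: [0.4552, -0.0962, 0.0634]
eef_rot: [-180.0, 0.0, -157.4]
contact_force: [-0.9, -0.2, 6.9]
gripper_width: 0.0003
gripper_force: 3.9
```

Call:
jog_arm(
  moves=[
    [[0, 0, 0.06], 0, 0],
    [[0, 0, 0], 0, 0],
  ],
)

```text
time_s: 5.4
tcp_pos: [0.4552, -0.0962, 0.063]
eef_rot: [-180.0, 0.0, -157.4]
contact_force: [-0.7, 0.4, 10.4]
gripper_width: 0.0004
gripper_force: 4.9
```

Call:
jog_arm(
  moves=[
    [[0, 0, -0.3], 0, 0],
    [[0, 0, -0.6], 0, 0],
    [[0, 0, -2], 0, 0],
    [[0, 0, -5], 0, 0],
    [[0, 0, -5], 0, 0],
    [[0, 0, 0], 0, 0],
  ],
)

```text
time_s: 6.15
tcp_pos: [0.4569, -0.096, 0.1954]
eef_rot: [-179.9, 0.4, -157.4]
contact_force: [-0.4, 0.1, -0.4]
gripper_width: 0.0005
gripper_force: 0.0
```

```bash
python3 off.py "(.482,.328)"
```

```text
6.15 [ 0.4569 -0.096   0.1954] [-179.9    0.4 -157.4] [-0.43  0.13 -0.37] 0.0005
tool x,y cm [-18.6   38.19]
```

Call:
jog_arm(
  moves=[
    [[-1.86, 3.82, 0], 0, 0],
    [[-1.86, 3.82, 0], 0, 0],
    [[-1.86, 3.82, 0], 0, 0],
    [[-1.86, 3.82, 0], 0, 0],
    [[-1.86, 3.82, 0], 0, 0],
    [[-1.86, 3.82, 0], 0, 0],
    [[-1.86, 3.82, 0], 0, 0],
    [[-1.86, 3.82, 0], 0, 0],
    [[-1.86, 3.82, 0], 0, 0],
    [[-1.86, 3.82, 0], 0, 0],
    [[0, 0, 0], 0, 0],
    [[0, 0, 0], 0, 0],
  ],
)

```text
time_s: 7.65
tcp_pos: [0.4794, 0.3273, 0.1904]
eef_rot: [-180.0, -0.1, -157.4]
contact_force: [-0.1, 0.8, 0.1]
gripper_width: 0.0001
gripper_force: 0.0
```

Call:
jog_arm(
  moves=[
    [[0, 0, 4], 0, 0],
    [[0, 0, 4], 0, 0],
    [[0, 0, 1.2], 0, 0],
    [[0, 0, 0], 0, 0],
    [[0, 0, 0], 0, 0],
  ],
)

```text
time_s: 8.28
tcp_pos: [0.4809, 0.3285, 0.1011]
eef_rot: [180.0, 0.1, -157.4]
contact_force: [0.8, -0.6, 1.5]
gripper_width: 0.0004
gripper_force: 0.0
```

```bash
python3 off.py "(.482,.328)"; python3 -c "
from h import *
p=capture('scene');a=cv2.resize(p['pixels'][190:350,430:640],(394,300));b=cv2.resize(p['pixels'][120:240,250:408],(394,300))
cv2.imwrite('pics/r.png',np.hstack([a,b]))
p,o=blobs('top');print(o['yellow'],world(p,o['yellow'][0],.062))"
```

```text
8.275 [0.4809 0.3285 0.1011] [ 1.800e+02  1.000e-01 -1.574e+02] [ 0.76 -0.62  1.54] 0.0004
tool x,y cm [-0.08 -0.08]Traceback (most recent call last):
  File "<string>", line 5, in <module>
    p,o=blobs('top');print(o['yellow'],world(p,o['yellow'][0],.062))
        ~~~~~^^^^^^^
  File "h.py", line 16, in blobs
    i=1+np.argmax(st[1:,4]); out[c]=(ce[i],st[i])
        ~~~~~~~~~^^^^^^^^^^
    return _wrapfunc(a, 'argmax', axis=axis, out=out, **kwds)
    return bound(*args, **kwds)
ValueError: attempt to get argmax of an empty sequence
```

View pics/r.png

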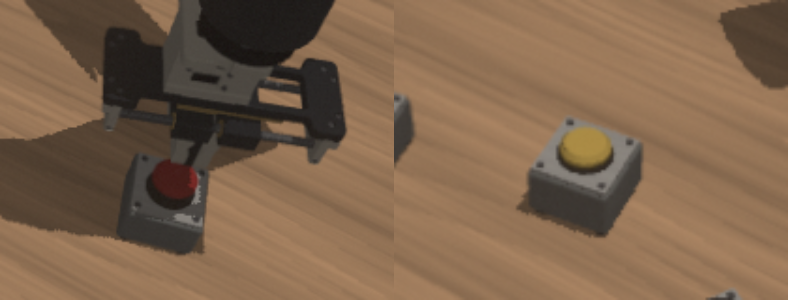

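Yellow, right at (585,148), now sits low in its collar. On the left the fingers are above red at (173,182). Pressing red.

Call:
jog_arm(
  moves=[
    [[-0.05, -0.05, 1.0], 0, 0],
    [[0, 0, 0.8], 0, 0],
    [[0, 0, 0.4], 0, 0],
    [[0, 0, 0.2], 0, 0],
    [[0, 0, 0.2], 0, 0],
    [[0, 0, 0.2], 0, 0],
    [[0, 0, 0.2], 0, 0],
    [[0, 0, 0.2], 0, 0],
    [[0, 0, 0.2], 0, 0],
    [[0, 0, 0.1], 0, 0],
    [[0, 0, 0], 0, 0],
  ],
)

```text
time_s: 9.75
tcp_pos: [0.4808, 0.3276, 0.0645]
eef_rot: [-180.0, -0.0, -157.4]
contact_force: [-1.1, -1.8, 2.9]
gripper_width: 0.0003
gripper_force: 1.7
```

Call:
jog_arm(
  moves=[
    [[0, 0, 0.1], 0, 0],
    [[0, 0, 0.1], 0, 0],
    [[0, 0, 0], 0, 0],
  ],
)

```text
time_s: 10.12
tcp_pos: [0.4809, 0.3277, 0.0631]
eef_rot: [-180.0, 0.0, -157.4]
contact_force: [-3.6, -2.3, 9.2]
gripper_width: 0.0005
gripper_force: 4.7
```

Call:
jog_arm(
  moves=[
    [[0, 0, 0.05], 0, 0],
    [[0, 0, 0], 0, 0],
  ],
)

```text
time_s: 10.38
tcp_pos: [0.4809, 0.3277, 0.0628]
eef_rot: [180.0, 0.0, -157.4]
contact_force: [-4.3, -2.6, 10.7]
gripper_width: 0.0008
gripper_force: 5.3
```

Call:
jog_arm(
  moves=[
    [[0, 0, -0.3], 0, 0],
    [[0, 0, -0.6], 0, 0],
    [[0, 0, -2], 0, 0],
    [[0, 0, -5], 0, 0],
    [[0, 0, -5], 0, 0],
    [[0, 0, 0], 0, 0],
    [[0, 0, 0], 0, 0],
  ],
)

```text
time_s: 11.25
tcp_pos: [0.4806, 0.3277, 0.1908]
eef_rot: [180.0, 0.0, -157.4]
contact_force: [1.1, -1.1, -1.1]
gripper_width: 0.0004
gripper_force: 0.0
```

```bash
python3 off.py "(.522,-.285)"
```

```text
11.25 [0.4806 0.3277 0.1908] [ 180.     0.  -157.4] [ 1.12 -1.08 -1.11] 0.0004
tool x,y cm [ 19.67 -58.18]
```

Call:
jog_arm(
  moves=[
    [[1.64, -4.85, 0], 0, 0],
    [[1.64, -4.85, 0], 0, 0],
    [[1.64, -4.85, 0], 0, 0],
    [[1.64, -4.85, 0], 0, 0],
    [[1.64, -4.85, 0], 0, 0],
    [[1.64, -4.85, 0], 0, 0],
    [[1.64, -4.85, 0], 0, 0],
    [[1.64, -4.85, 0], 0, 0],
    [[1.64, -4.85, 0], 0, 0],
    [[1.64, -4.85, 0], 0, 0],
    [[1.64, -4.85, 0], 0, 0],
    [[1.64, -4.85, 0], 0, 0],
  ],
)

```text
time_s: 12.75
tcp_pos: [0.5217, -0.2868, 0.1893]
eef_rot: [179.9, -0.1, -157.4]
contact_force: [0.5, 0.7, 0.3]
gripper_width: 0.0008
gripper_force: 0.0
```

Call:
jog_arm(
  moves=[
    [[0, 0, 0], 0, 0],
    [[0, 0, 4], 0, 0],
    [[0, 0, 4], 0, 0],
    [[0, 0, 1], 0, 0],
    [[0, 0, 0], 0, 0],
    [[0, 0, 0], 0, 0],
  ],
)

```text
time_s: 13.5
tcp_pos: [0.5234, -0.2854, 0.1024]
eef_rot: [-179.9, 0.1, -157.4]
contact_force: [0.5, -0.1, 0.0]
gripper_width: 0.0007
gripper_force: 0.0
```

```bash
python3 off.py "(.522,-.285)"; python3 -c "
from h import *
p=capture('scene');a=cv2.resize(p['pixels'][210:330,440:598],(394,300));b=cv2.resize(p['pixels'][70:230,130:340],(394,300))
cv2.imwrite('pics/b.png',np.hstack([a,b]))"
```

```text
13.5 [ 0.5234 -0.2854  0.1024] [-1.799e+02  1.000e-01 -1.574e+02] [ 0.5  -0.11  0.03] 0.0007
tool x,y cm [0.11 0.09]
```

View pics/b.png

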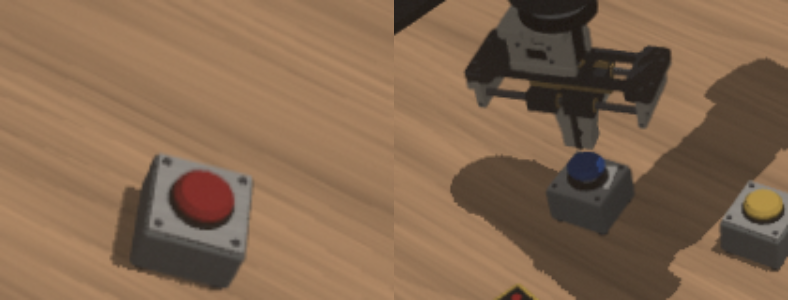

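Red (203,197) is in, and the fingers are above blue (587,168). Pressing blue.

Call:
jog_arm(
  moves=[
    [[0.1, 0.08, 1.0], 0, 0],
    [[0, 0, 0.9], 0, 0],
    [[0, 0, 0.4], 0, 0],
    [[0, 0, 0.2], 0, 0],
    [[0, 0, 0.2], 0, 0],
    [[0, 0, 0.2], 0, 0],
    [[0, 0, 0.2], 0, 0],
    [[0, 0, 0.2], 0, 0],
    [[0, 0, 0.2], 0, 0],
    [[0, 0, 0.1], 0, 0],
    [[0, 0, 0], 0, 0],
  ],
)

```text
time_s: 14.92
tcp_pos: [0.5212, -0.285, 0.0649]
eef_rot: [-180.0, 0.0, -157.4]
contact_force: [0.9, 0.2, 2.2]
gripper_width: 0.0003
gripper_force: 1.1
```

Call:
jog_arm(
  moves=[
    [[0, 0, 0.1], 0, 0],
    [[0, 0, 0.1], 0, 0],
    [[0, 0, 0], 0, 0],
  ],
)

```text
time_s: 15.3
tcp_pos: [0.5213, -0.285, 0.0635]
eef_rot: [-180.0, 0.0, -157.4]
contact_force: [-1.3, 1.0, 7.5]
gripper_width: 0.0002
gripper_force: 3.7
```

Call:
jog_arm(
  moves=[
    [[0, 0, 0.08], 0, 0],
    [[0, 0, 0], 0, 0],
  ],
)

```text
time_s: 15.55
tcp_pos: [0.5214, -0.2851, 0.063]
eef_rot: [-180.0, 0.0, -157.4]
contact_force: [-2.6, 0.4, 9.2]
gripper_width: 0.0004
gripper_force: 4.9
```

Call:
jog_arm(
  moves=[
    [[0, 0, -0.3], 0, 0],
    [[0, 0, -0.6], 0, 0],
    [[0, 0, -2], 0, 0],
    [[0, 0, -5], 0, 0],
    [[0, 0, -5], 0, 0],
    [[3, -4, 0], 0, 0],
    [[3, -4, 0], 0, 0],
    [[3, -4, 0], 0, 0],
    [[3, -4, 0], 0, 0],
    [[3, -4, 0], 0, 0],
    [[0, 0, 0], 0, 0],
    [[0, 0, 0], 0, 0],
  ],
)

```text
time_s: 17.05
tcp_pos: [0.4589, -0.527, 0.1905]
eef_rot: [179.9, -0.0, -157.5]
contact_force: [0.1, 0.4, 0.1]
gripper_width: 0.0006
gripper_force: 0.0
```

```bash
python3 off.py "(0.5,0)"; python3 - <<'E'
from h import *
ims=[]
for n in("top","scene"):
    p=capture(n)
    for c,(u,v) in SEED[n].items(): ims.append(cv2.resize(p["pixels"][v-25:v+25,u-25:u+25],(200,200),interpolation=0))
    try:
        for c,(ce,st) in blobs(n)[1].items(): print(n,c,np.round(ce,1),np.round(world(p,ce,.074 if c=="black" else .062)[:2],4))
    except ValueError: print("hidden")
cv2.imwrite("pics/end.png",np.vstack([np.hstack(ims[:4]),np.hstack(ims[4:])]))
E
```

```text
17.05 [ 0.4589 -0.527   0.1905] [ 179.9   -0.  -157.5] [0.08 0.42 0.09] 0.0006
tool x,y cm [-23.97  47.11]
top yellow [374.6 305.5] [ 0.455  -0.0963]
top red [168.2 298. ] [0.4812 0.3277]
top blue [462.4 270.8] [ 0.5213 -0.2848]
top black [287.7 260.7] [0.5511 0.0801]
scene yellow [326.7 177.7] [ 0.4558 -0.0964]
scene red [521.3 288.3] [0.485  0.3285]
scene blue [232.7 160.8] [ 0.5237 -0.2843]
scene black [380.  251.6] [0.5627 0.0907]
```

View pics/end.png

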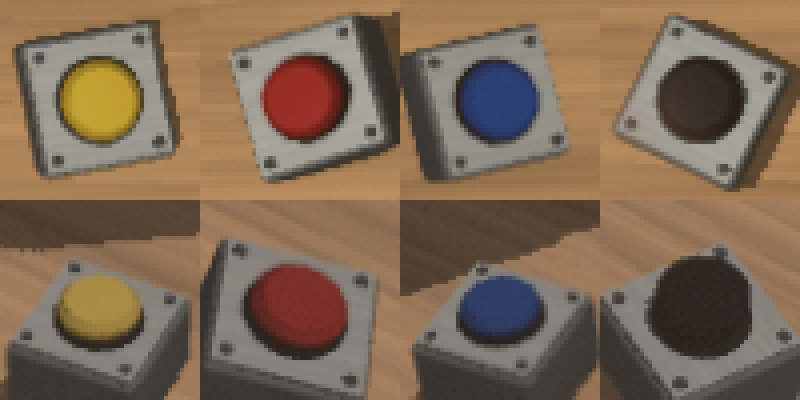

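Yellow, red and blue all sit equally low. The black button is out and unchanged, the boxes haven't moved, and the hand is clear.

```bash
python3 -c "
from plant import close_job
print(close_job())"
```

```text
the job is handed in; nothing more can be done
None
```

I pressed yellow, red and blue fully in, in that order, and all three stay down; the black stop button is out, the boxes haven't moved, the hand is clear, and I handed the job in at about 17 s.

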